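Load the station and set its dwell dial

TASK

Make the training station ready: push the red tote along the rollers until it is fully home against the end stop of the blue bay, without lifting it off the rollers. Then turn the black dial clockwise until its white pointer stands on the orange mark, letting go part-way (about a third to half of the way round) and taking a fresh grip before finishing the turn. Let go of the dial, and leave the beacon, the screwdriver and the valve block where they are.

Things in the scene. Friction and masses are not known exactly. Their poses are not given: they have to be found in the camera images.
- lane: fixed roller lane, 420 mm along its y, 138 mm wide; origin at table level under its middle. Free steel rollers, tops 50 mm above the table; side rails 110 mm apart inside, tops at 70 mm. The bay is the last 130 mm at the -y end: blue cheeks 80 mm high and a blue end stop, its face at lane y = -200 mm, 25 to 85 mm above the table. The +y end is open.
- tote: loose red open tote, 100 mm across the lane (its x), 120 mm along it (its y), 80 mm high, walls 5 mm, 0.3 to 0.6 kg, four workpieces fixed inside. Origin at the centre of its underside. Stands on the rollers, 5 mm play to each rail, rolls easily and stays where left. Fully home: origin at lane y = -140 mm.
- dial_unit: fixed round grey housing of the dial with a white scale plate, radius 68 mm, top 25 mm above the table. Origin at table level on the dial's axis. Black scale ticks every 30 degrees over 300 degrees.
- dial (a joint): angle of the black dial in rad, 0 to 5.236, growing clockwise seen from above. At 0 the pointer stands 2.618 rad counter-clockwise (from above) of the housing's +x. Turns with 0.05 N m of friction and stays where left.
- dial_grip (a point): point on the dial's vertical axis, 55 mm above the table. The grip is a straight black bar across a round skirt 76 mm wide: bar 70 mm long, 18 mm wide, from 35 to 71 mm above the table. Its x axis runs along the bar to the pointer end (white line on top).
- dial_tip (a point): point on the dial's pointer line, 55 mm out from the axis (just beyond the white tip), which turns with the dial; 27 mm above the table.
- mark_tip (a point): middle of the orange mark, 9 mm wide, on the scale plate, 55 mm out from the dial's axis, at nearly the same height. It is fixed during a run, between 3.0 and 4.4 rad of dial angle.
- beacon: bystander: loose stacked signal beacon, black, green, orange and grey, 68 mm foot, 150 mm tall, origin under its centre.
- driver: bystander: loose screwdriver, 180 mm long, lying along its x; origin under its middle.
- valves: bystander: loose aluminium valve block, 50 x 100 x 59 mm with three blue ports on top; origin under its centre.
Not all that is in view belongs to the job. There is more than one size of the dial_unit; the job needs the middle-sized.

How it is judged:
By the outcome, as a careful person would: the job done as asked, in the order asked, and still so for the second after the job is handed in, with the robot touching nothing.
It also fails if it takes over 64 s, if anything falls off the work surface, if the arm or the gripper's body presses on something with over 40 N, if the wrist force passes 120 N, or if a joint passes its speed limit or range.

ROBOT

A 6-joint arm with a two-finger parallel gripper is mounted at the origin on the work surface. World frame = base frame: x ahead of the robot, y to its left, z up, the work surface at z = 0. Lengths are in m, angles in rad, forces in N, time in s.
With the tool pointing down it reaches from about 0.35 to 0.85 m from the base axis. Payload 8.1 kg.
Tool frame: the origin (TCP) lies between the finger pads; the fingertips stand 11 mm ahead of it and the grasp point (between the pads) lies 8 mm behind it (robot.tips_ahead is the distance from the TCP to the fingertips, in m); z points along the fingers, y is the line along which they close (so a half turn about z gives the same grasp; the last joint's range is limited). The gripper opens to 93 mm and grips with 3 to 60 N. Pads are 15 mm wide; open, the fingers measure 128 mm over their backs; the gripper's body (75 mm by 188 mm) begins 65 mm behind the grasp point.
Start: joints at [-0.085, 0.13, 1.488, -0, 1.523, -0.085], TCP at [0.6, 0, 0.23] pointing down, gripper open.
Joint ranges: [-2.96, 2.96], [-0.89, 2.26], [0.02, 2.5], [-1.34, 4.48], [0, 2.73], [-2.66, 2.66]. Speed limits (rad/s): [2.39, 2.39, 2.79, 3.14, 3.14, 3.14].

INTERFACE

Orientations are given as a rotation vector (axis times angle).
In Python, from plant import robot gives the robot as it stands. The module is installed in compiled form; this text tells all that it offers.
- The arm moves only by the tool move_arm, never from a script. Its argument "deltas" is one flat list of numbers, 7 for each row, row after row: the shift along the tool's x, y, z in m, then the turn, a rotation vector about the tool's x, y, z in rad, then the opening, from 0 (shut) to 1 (fully open). A call has 1 to 12 rows; each row is the pose to reach, as a shift and turn from the pose commanded when the call began, along the tool's axes at that moment; what a row does not reach only later rows make up. A row lasts 1/8 s, in which the tool goes at most 62.5 mm and 10.7 degrees, less where a joint would pass 70% of its speed; a pose out of reach is approached as far as the arm can. A call with a gripper value outside its range is refused whole. The fingers move at their own pace and stop on an object; "squeeze" is the grip in N (left out, the last holds). Time passes only in rows, so rows that repeat a pose let the fingers close. It gives the time, the measured TCP pose, the force, the opening and the grip force at its end, in the units of the state.
- robot.read_state(): the state, without advancing time (a new reading comes with each control period).
- robot.read_camera(name): name is "scene" or "side" or "wrist"; returns (picture, depth): 480x640x3 uint8, red, green, blue; 480x640 float32, m along the optical axis (not along the pixel's ray), 0 where there is no reading.
- robot.camera_model(name): a dict with "K" (3x3 intrinsics, pixels), "R" (3x3) and "t" (3): a world point X has camera coordinates R X + t; the wrist camera has in their place "tool_from_camera" (4x4, takes a point from camera to tool coordinates, whose origin is the TCP and whose axes are the flange's). Camera axes: x right, y down, z forward; pixel columns grow to the right and rows downward; lengths in m; the calibration is good to about 2 mm. The wrist camera is an equidistant fisheye: a pixel r from the principal point sees the ray r / f radians off the axis. A picture is of the moment at which its call begins: read the wrist's pose just before it. camera_model takes no time and is no camera call.
- robot.close_job(): hands the job in; it is judged then, once.
Trained networks look in the newest picture that a camera, given by its name, has taken for a name from the list of things; names that differ only in an ending like _2 or _b are one class to them, and where a whole thing is asked for, a point or a joint stands for the part that bears it (a point fixed in the world has none). Each returns a list of dicts, best first, with "confidence" (0 to 1); they miss things now and then, are a little off and sometimes report something else, mostly with a low value. They report only what shows in the picture. A call takes as long as a camera call. They do not tell look-alikes from the thing itself.
- robot.recognise(camera, label): "uv" ([column, row] in pixels, amid what is visible of it).
The state is a dict: "t": time; "q": joint angles; "dq": joint speeds; "joint_torque": joint torques, N m; "tool_pos": TCP position; "orientation": TCP orientation; "force": force on the tool from outside, world axes, zero at the start; "wrist_torque": the same for the moment, N m; "opening": finger opening in m; "gripper_force": force on a finger pad.
Only numpy, scipy, OpenCV 4.12 (cv2) and the standard library are available. Lean on these libraries where they do the work, as an engineer would, in place of code of your own. Each camera call takes 0.05 s, during which the arm holds its last target. There are 200 camera calls.

## Working session

There is one attempt and no reset: what is moved stays moved. The work goes in short steps, Python scripts to look and compute and a tool call to move; the robot and the scene stay as the last step left them, time stands still between calls to the robot, and variables do not carry over. Pictures are saved under pics/ and viewed, at most 10 in all, crops included, and the job is handed in when it is done.

Besides the shell and the picture viewer there is one more tool, called by a JSON object that holds its "op" and its "data". move_arm: Moves the arm, as the interface text tells. Its arguments: {"type":"object","properties":{"deltas":{"type":"array","items":{"type":"number"}},"squeeze":{"type":"number"}},"required":["deltas"]}

```bash
mkdir -p pics; cat > h.py <<'E'
import numpy as np, cv2
from plant import robot
from scipy.spatial.transform import Rotation as Ro
def grab(c):
    s=robot.read_state(); p,d=robot.read_camera(c); m=robot.camera_model(c)
    np.savez(f'{c}.npz',p=p,d=d,pos=s['tool_pos'],ori=s['orientation'],**{k:np.array(v) for k,v in m.items()})
    return p,d
def cloud(c):
    z=np.load(f'{c}.npz'); d=z['d']; K=z['K']; v,u=np.mgrid[:480,:640]
    X=np.stack([(u-K[0,2])/K[0,0]*d,(v-K[1,2])/K[1,1]*d,d],-1)
    return z['p'],(X-z['t'])@z['R'],d
E
python3 - <<'E'
from h import *
for c in('scene','side'):
    p,d=grab(c); cv2.imwrite(f'pics/{c}.png',p[...,::-1])
    m=robot.camera_model(c); print(c,np.round(m['K'],1).tolist(),(-np.array(m['R']).T@m['t']).round(3))
    for l in('tote','lane','dial_unit','dial_tip','mark_tip','beacon','driver','valves'): print(l,[(np.round(r['uv']),round(r['confidence'],2)) for r in robot.recognise(c,l)])
E
```

```text
scene [[594.3, 0.0, 312.6], [0.0, 594.3, 244.3], [0.0, 0.0, 1.0]] [1.165 0.19  1.127]
tote [(array([300., 282.]), 0.59)]
lane [(array([263., 300.]), 0.59)]
dial_unit [(array([312., 208.]), 0.96), (array([453., 172.]), 0.95), (array([374., 230.]), 0.56)]
dial_tip [(array([308., 209.]), 0.8), (array([373., 225.]), 0.69), (array([455., 163.]), 0.65)]
mark_tip []
beacon [(array([187., 174.]), 0.65)]
driver [(array([474., 245.]), 0.84)]
valves [(array([338., 383.]), 0.85)]
side [[600.3, 0.0, 322.9], [0.0, 600.3, 243.1], [0.0, 0.0, 1.0]] [0.031 0.828 1.199]
tote [(array([267., 221.]), 0.8)]
lane [(array([267., 258.]), 0.68)]
dial_unit [(array([356., 264.]), 0.9), (array([370., 399.]), 0.74), (array([324., 312.]), 0.65)]
dial_tip [(array([320., 306.]), 0.87), (array([357., 261.]), 0.79), (array([372., 394.]), 0.6)]
mark_tip []
beacon [(array([401., 178.]), 0.73)]
driver [(array([281., 390.]), 0.64)]
valves [(array([196., 252.]), 0.57)]
```

View pics/scene.png

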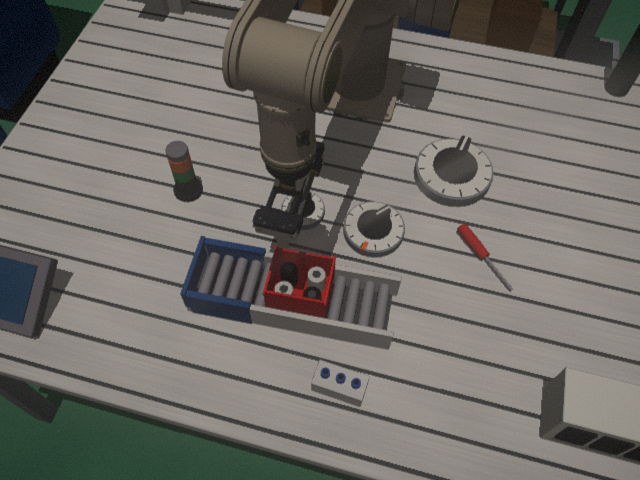

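View pics/side.png

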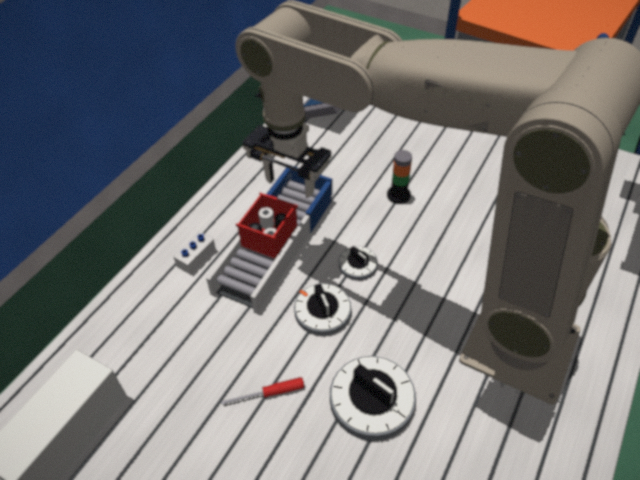

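The scene picture shows the middle dial at about (374,228), its orange mark near (364,246), the tote at (300,282), the blue bay on the left at (225,280) and the driver at (485,258). In the side picture the same dial is at (322,307) and the tote at (267,222).

```bash
python3 - <<'E'
from h import *
for c,uv,r in(('scene',(374,228),34),('side',(323,307),34)):
    p,X,d=cloud(c); h=cv2.cvtColor(p,cv2.COLOR_RGB2HSV).astype(int); H,S,V=h[...,0],h[...,1],h[...,2]
    v,u=np.mgrid[:480,:640]; ok=d>0
    near=ok&(np.hypot(u-uv[0],v-uv[1])<r)
    pl=near&(abs(X[...,2]-.025)<.006)&(V>100)
    e,_=cv2.minEnclosingCircle(X[pl][:,:2].astype(np.float32)),0
    print(c,'plate',e, X[pl][:,2].mean())
    m=near&(H<16)&(S>130)&(V>90); print('mark',m.sum(),X[m].mean(0).round(4), u[m].mean(),v[m].mean())
    up=near&(X[...,2]>.06)&(X[...,2]<.085); w=up&(V>120)&(S<60)
    print('bar',up.sum(),X[up].mean(0).round(4),'line',w.sum(),X[w].mean(0).round(4))
    red=ok&((H<6)|(H>174))&(S>150)&(X[...,0]>.55)&(abs(X[...,2]-.13)<.012)
    for a in(red,): 
        rr=cv2.minAreaRect(X[a][:,:2].astype(np.float32)); print('tote',rr,a.sum())
    bl=ok&(H>100)&(H<130)&(S>110)&(abs(X[...,2]-.08)<.007)&(abs(X[...,0]-.7)<.25)&(X[...,1]<.05)&(X[...,1]>-.4)
    if bl.sum()>5: print('bay',cv2.minAreaRect(X[bl][:,:2].astype(np.float32)),bl.sum())
    lo=ok&(abs(X[...,2]-.062)<.018)&(X[...,0]>.5)&(X[...,0]<.95)&(X[...,1]>.0)&(X[...,1]<.4)&(S<60)&(u>(250 if c=='scene' else 200))&(X[...,2]>.055)
    K=robot.camera_model(c)
    if c=='scene':
        lab=(u>325)&(u<405)&(v>255)&(v<350)&ok&(X[...,2]>.062)&(X[...,2]<.078)
        print('rails',cv2.minAreaRect(X[lab][:,:2].astype(np.float32)),lab.sum())
    print('robocomp',[ (l,X[int(q[1]),int(q[0])].round(3)) for l,q in {'scene':[('beacon',(185,178)),('driver',(474,245)),('valves',(338,383)),('small',(306,209))],'side':[('beacon',(401,178)),('driver',(281,390)),('valves',(196,252)),('small',(357,261))]}[c]])
p,X,d=cloud('scene'); a=cv2.resize(p[190:270,320:430],None,fx=5,fy=5,interpolation=2)
p,X,d=cloud('side'); b=cv2.resize(p[267:347,268:378],None,fx=5,fy=5,interpolation=2)
cv2.imwrite('pics/dial.png',np.vstack([a,b])[...,::-1][:600] if 0 else cv2.resize(np.hstack([a,b]),(800,291))[...,::-1])
E
```

```text
scene plate ((0.4387751817703247, 0.13652247190475464), 0.06955121457576752) 0.02583319992585909
mark 38 [0.4973 0.1258 0.0288] 363.8421052631579 245.76315789473685
bar 281 [0.4418 0.136  0.0699] line 29 [0.4241 0.1467 0.0714]
tote ((0.6529132127761841, 0.027839630842208862), (0.10899224132299423, 0.12192124128341675), 2.9256362915039062) 632
bay ((0.6618161201477051, -0.12872405350208282), (0.137093648314476, 0.13662080466747284), 3.8813350200653076) 789
rails ((0.6433590650558472, 0.14614948630332947), (0.13781657814979553, 0.14971069991588593), 3.7362008094787598) 987
robocomp [('beacon', array([ 0.462, -0.291,  0.077])), ('driver', array([0.429, 0.355, 0.025])), ('valves', array([0.813, 0.147, 0.05 ])), ('small', array([ 0.437, -0.021,  0.027]))]
side plate ((0.4376910626888275, 0.13572144508361816), 0.06930942088365555) 0.02532344148156396
mark 17 [0.4974 0.1237 0.0256] 302.6470588235294 292.2352941176471
bar 222 [0.435 0.14  0.07 ] line 49 [0.4298 0.1424 0.071 ]
tote ((0.649070680141449, 0.027959801256656647), (0.10383788496255875, 0.13114535808563232), 3.962982654571533) 498
bay ((0.655813455581665, -0.12747961282730103), (0.13541139662265778, 0.14011044800281525), 3.836167573928833) 365
robocomp [('beacon', array([ 0.43 , -0.283,  0.092])), ('driver', array([0.411, 0.363, 0.019])), ('valves', array([0.786, 0.157, 0.045])), ('small', array([ 0.426, -0.022,  0.029]))]
```

View pics/dial.png

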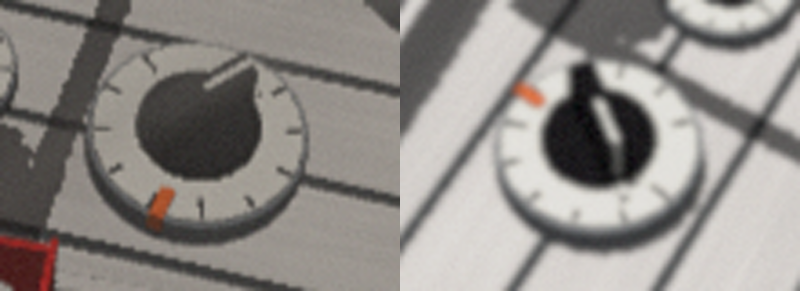

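The crops show the pointer up and to the right, towards -x/+y (about 140° in world), and the orange mark towards +x (about -11°). That makes the clockwise turn about 150°.

```bash
python3 - <<'E'
from h import *
s=robot.read_state(); print(s['t'],s['tool_pos'],Ro.from_rotvec(s['orientation']).as_matrix().round(3),s['force'])
E
```

```text
0.9 [ 5.99998510e-01 -1.18647832e-06  2.29656244e-01] [[ 0.  1. -0.]
 [ 1. -0. -0.]
 [-0. -0. -1.]] [-0.42753963 -0.49297067  0.31405084]
```

{"op": "move_arm", "data": {"deltas": [0.06,0.02,0,0,0,-0.065,0.5,0.128,0.042,0,0,0,-0.065,0.5,0.128,0.042,0.03,0,0,-0.065,0.5,0.128,0.042,0.09,0,0,-0.065,0.5,0.128,0.042,0.134,0,0,-0.065,0.5,0.128,0.042,0.134,0,0,-0.065,0.5]}}

```text
t: 1.65
tool_pos: [0.6383, 0.1277, 0.0906]
orientation: [-2.144, -2.288, 0.011]
force: [0.2, -0.0, 0.4]
opening: 0.0465
gripper_force: 0.0
```

{"op": "move_arm", "data": {"deltas": [-0.015,0,0,0,0,0,0.5,-0.025,0,0,0,0,0,0.5,-0.033,0,0,0,0,0,0.5,-0.042,0,0,0,0,0,0.5,-0.054,0,0,0,0,0,0.5,-0.068,0,0,0,0,0,0.5,-0.084,0,0,0,0,0,0.5,-0.1,0,0,0,0,0,0.5,-0.116,0,0,0,0,0,0.5,-0.13,0,0,0,0,0,0.5,-0.142,0,0,0,0,0,0.5,-0.152,0,0,0,0,0,0.5]}}

```text
t: 3.15
tool_pos: [0.6518, -0.0245, 0.0955]
orientation: [-2.148, -2.292, 0.0]
force: [0.2, 1.0, 1.0]
opening: 0.0464
gripper_force: 0.3
```

{"op": "move_arm", "data": {"deltas": [-0.006,0,0,0,0,0,0.5,-0.012,0,0,0,0,0,0.5,-0.017,0,0,0,0,0,0.5,-0.021,0,0,0,0,0,0.5,-0.024,0,0,0,0,0,0.5]}}

```text
t: 3.78
tool_pos: [0.6534, -0.0477, 0.0956]
orientation: [-2.148, -2.293, 0.0]
force: [-0.4, 1.3, -0.8]
opening: 0.0463
gripper_force: 0.2
```

Slow final approach, then I check the force.

{"op": "move_arm", "data": {"deltas": [-0.003,0,0,0,0,0,0.5,-0.006,0,0,0,0,0,0.5,-0.008,0,0,0,0,0,0.5,-0.01,0,0,0,0,0,0.5,-0.01,0,0,0,0,0,0.5]}}

```text
t: 4.4
tool_pos: [0.6542, -0.0576, 0.0957]
orientation: [2.148, 2.292, 0.0]
force: [-0.4, 0.4, 0.6]
opening: 0.0467
gripper_force: 0.3
```

{"op": "move_arm", "data": {"deltas": [-0.002,0,0,0,0,0,0.5,-0.004,0,0,0,0,0,0.5,-0.006,0,0,0,0,0,0.5,-0.006,0,0,0,0,0,0.5]}}

```text
t: 4.9
tool_pos: [0.6542, -0.0578, 0.0961]
orientation: [-2.142, -2.29, -0.008]
force: [-3.0, 23.3, 7.6]
opening: 0.0461
gripper_force: 12.1
```

```bash
python3 - <<'E'
from h import *
p,d=grab('scene'); cv2.imwrite('pics/s2.png',cv2.resize(p[190:350,150:420],None,fx=2.9,fy=2.9)[...,::-1])
s=robot.read_state();print(s['force'],s['tool_pos'])
E
```

```text
[-3.68033001 24.13404853  6.68993849] [ 0.65425578 -0.05772651  0.09610088]
```

View pics/s2.png

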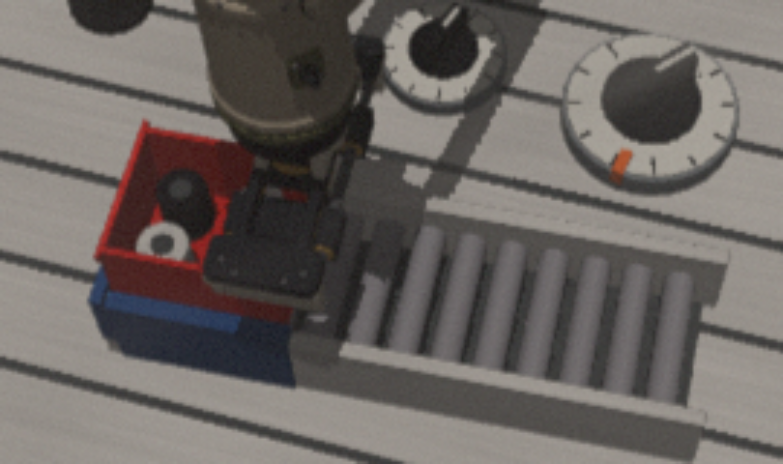

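The tote is in the bay, stalled against the end stop at 24 N. I'll retreat gently and move above the dial.

{"op": "move_arm", "data": {"deltas": [0.005,0,0,0,0,0,0.5,0.015,0,0,0,0,0,0.5,0.04,0,-0.01,0,0,0,0.5,0.07,0,-0.06,0,0,-0.1,0.5,0.1,-0.04,-0.1,0,0,-0.28,1,0.14,-0.08,-0.104,0,0,-0.45,1,0.18,-0.13,-0.104,0,0,-0.62,1,0.213,-0.17,-0.104,0,0,-0.8,1,0.213,-0.203,-0.104,0,0,-0.84,1,0.213,-0.203,-0.104,0,0,-0.84,1,0.213,-0.203,-0.104,0,0,-0.84,1,0.213,-0.203,-0.104,0,0,-0.84,1]}}

```text
t: 6.45
tool_pos: [0.439, 0.1355, 0.1998]
orientation: [1.028, 2.968, 0.0]
force: [-0.6, 0.2, -0.4]
opening: 0.0929
gripper_force: 0.0
```

```bash
python3 - <<'E'
from h import *
p,d=grab('wrist'); z=np.load('wrist.npz'); print(z['pos'],z['ori'],z['K'].round(1).tolist(),z['tool_from_camera'].round(3))
cv2.imwrite('pics/w1.png',p[...,::-1])
p,d=grab('scene'); cv2.imwrite('pics/s3.png',p[...,::-1])
p,X,d=cloud('scene'); h=cv2.cvtColor(p,cv2.COLOR_RGB2HSV); m=((h[...,0]<6)|(h[...,0]>174))&(h[...,1]>150)&(abs(X[...,2]-.13)<.012)&(X[...,0]>.55)
print('tote',cv2.minAreaRect(X[m][:,:2].astype(np.float32)))
E
```

```text
[0.43900428 0.13548302 0.19977846] [1.02843625e+00 2.96804413e+00 1.02445440e-04] [[371.6, 0.0, 316.8], [0.0, 371.6, 237.5], [0.0, 0.0, 1.0]] [[ 0.    -0.968 -0.251  0.069]
 [ 1.    -0.     0.001 -0.001]
 [-0.001 -0.251  0.968 -0.154]
 [ 0.     0.     0.     1.   ]]
tote ((0.6643715500831604, -0.127702534198761), (0.10751933604478836, 0.12034591287374496), 3.991543769836426)
```

View pics/w1.png

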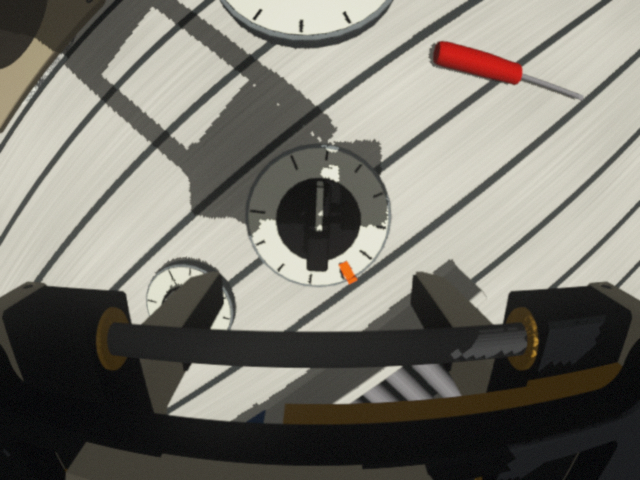

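The wrist picture shows the dial at about (318,217), its white pointer line running vertically from (319,230) to (320,185), and the orange mark at (347,272). The bar is nearly along tool x. Next I work out the numbers.

```bash
cat >> h.py <<'E'
def wpt(u,v,zp):
    z=np.load('wrist.npz'); K=z['K']; a=np.stack([np.atleast_1d(u)-K[0,2],np.atleast_1d(v)-K[1,2]],-1)/K[0,0]
    r=np.linalg.norm(a,axis=-1,keepdims=True); ray=np.hstack([a/np.maximum(r,1e-9)*np.sin(r),np.cos(r)])
    T=z['tool_from_camera']; R=Ro.from_rotvec(z['ori']).as_matrix(); d=ray@T[:3,:3].T@R.T; o=R@T[:3,3]+z['pos']
    return o+d*((zp-o[2])/d[:,2])[:,None]
E
python3 - <<'E'
from h import *
p=np.load('wrist.npz')['p']; d=np.load('wrist.npz')['d']; h=cv2.cvtColor(p,cv2.COLOR_RGB2HSV).astype(int); H,S,V=h[...,0],h[...,1],h[...,2]
v,u=np.mgrid[:480,:640]
n=np.hypot(u-318,v-217)<80
mk=n&(H>4)&(H<16)&(S>170)&(V>120); M=wpt(u[mk],v[mk],.026).mean(0)
ln=(abs(u-320)<9)&(v>180)&(v<235)&(V>95); L=wpt(u[ln],v[ln],.071)
c=L[:,:2].mean(0); w=np.linalg.svd(L[:,:2]-c)[2][0]
# skirt (dark disc) outline on z=.035
dk=n&(V<60); q=wpt(u[dk],v[dk],.035); 
# plate: circle edge in ray image: bright/dim plate pixels vs radius -> use wpt distance fit on depth
P=wpt(u[n],v[n],.025)
ed=cv2.Canny(cv2.cvtColor(p,cv2.COLOR_RGB2GRAY),40,120)>0; e=wpt(u[n&ed],v[n&ed],.025)
from scipy.optimize import least_squares
e0=e[:,:2]; x=np.array([.438,.136,.068])
for _ in range(8):
    f=lambda x:np.hypot(*(e0-x[:2]).T)-x[2]
    k=abs(f(x))<.006; e0k=e0[k]; x=least_squares(lambda x:np.hypot(*(e0k-x[:2]).T)-x[2],x,loss='soft_l1',f_scale=.001).x
print('plate',x,k.sum())
am=np.arctan2(*(M[:2]-x[:2])[::-1]); w*=np.sign(w@[-.79,.61]); al=np.arctan2(w[1],w[0])
print('mark',M,mk.sum(),am,np.linalg.norm(M[:2]-x[:2]),'line',c,al,'perp off',np.cross(w,c-x[:2]),'turn',al-am)
s=robot.read_state(); R=Ro.from_rotvec(s['orientation']).as_matrix(); print('psi',np.arctan2(R[1,0],R[0,0]),'tool delta',R.T@(np.r_[x[:2],.05]-s['tool_pos']), s['q'])
E
```

```text
plate [0.43843879 0.13660354 0.06503949] 1203
mark [0.49622515 0.12684029 0.026     ] 190 -0.1673735254933881 0.05860532463868207 line [0.42931991 0.14508083] 2.4437386673563815 perp off -0.0006359331026745295 turn 2.6111121928497694
psi 2.474653085906045 tool delta [0.00093874 0.00074589 0.14955032] [ 1.87799202e-01 -2.44622003e-01  1.90379589e+00 -1.00005347e-04
  1.48265929e+00 -7.16048753e-01]<stdin>:20: DeprecationWarning: Arrays of 2-dimensional vectors are deprecated. Use arrays of 3-dimensional vectors instead. (deprecated in NumPy 2.0)
```

{"op": "move_arm", "data": {"deltas": [0.001,0.001,0.05,0,0,-0.03,1,0.001,0.001,0.095,0,0,0.03,1,0.001,0.001,0.13,0,0,0.03,1,0.001,0.001,0.148,0,0,0.03,1,0.001,0.001,0.148,0,0,0.03,1,0.001,0.001,0.148,0,0,0.03,0.1,0.001,0.001,0.148,0,0,0.03,0.1,0.001,0.001,0.148,0,0,0.03,0.1,0.001,0.001,0.148,0,0,0.03,0.1,0.001,0.001,0.148,0,0,0.03,0.1], "squeeze": 25}}

```text
t: 7.8
tool_pos: [0.438, 0.1372, 0.0518]
orientation: [1.071, 2.953, 0.0]
force: [-0.2, -0.2, 0.4]
opening: 0.0478
gripper_force: 0.0
```

{"op": "move_arm", "data": {"deltas": [0,0,0,0,0,0,0.1,0,0,0,0,0,0,0.1,0,0,0,0,0,0,0.1,0,0,0,0,0,0,0.1,0,0,0,0,0,0,0.1]}}

```text
t: 8.43
tool_pos: [0.4381, 0.1375, 0.0517]
orientation: [1.071, 2.953, 0.001]
force: [2.6, 3.6, -2.2]
opening: 0.0177
gripper_force: 25.0
```

{"op": "move_arm", "data": {"deltas": [0,0,0,0,0,0.06,0.1,0,0,0,0,0,0.18,0.1,0,0,0,0,0,0.31,0.1,0,0,0,0,0,0.44,0.1,0,0,0,0,0,0.57,0.1,0,0,0,0,0,0.7,0.1,0,0,0,0,0,0.82,0.1,0,0,0,0,0,0.93,0.1,0,0,0,0,0,1.01,0.1,0,0,0,0,0,1.04,0.1,0,0,0,0,0,1.04,0.1]}}

```text
t: 9.8
tool_pos: [0.4385, 0.1376, 0.0517]
orientation: [2.397, 2.03, 0.003]
force: [5.8, 5.1, -5.1]
opening: 0.0178
gripper_force: 25.0
```

{"op": "move_arm", "data": {"deltas": [0,0,0,0,0,0,1,0,0,0,0,0,0,1,0,0,0,0,0,0,1,0,0,0,0,0,0,1,0,0,0,0,0,0,1,0,0,-0.03,0,0,0,1,0,0,-0.08,0,0,0,1,0,0,-0.13,0,0,0,1,0,0,-0.148,0,0,0,1,0,0,-0.148,0,0,0,1,0,0,-0.148,0,0,0,1]}}

```text
t: 11.18
tool_pos: [0.4369, 0.137, 0.1975]
orientation: [-2.396, -2.03, 0.004]
force: [0.2, -0.6, -1.0]
opening: 0.0925
gripper_force: 0.0
```

```bash
python3 - <<'E'
from h import *
p,d=grab('wrist'); cv2.imwrite('pics/w2.png',p[120:300,200:440][...,::-1])
s=robot.read_state(); R=Ro.from_rotvec(s['orientation']).as_matrix(); psi=np.arctan2(R[1,0],R[0,0]); print('psi',psi,s['tool_pos'],s['q'][5])
V=p.max(-1);v,u=np.mgrid[:480,:640]
ln=(abs(u-320)<12)&(v>180)&(v<238)&(V>95); L=wpt(u[ln],v[ln],.071)[:,:2]
c=L.mean(0); w=np.linalg.svd(L-c)[2][0]; w*=np.sign(w@[np.cos(psi),np.sin(psi)])
h=cv2.cvtColor(p,cv2.COLOR_RGB2HSV).astype(int); mk=(np.hypot(u-318,v-217)<80)&(h[...,0]>4)&(h[...,0]<16)&(h[...,1]>170)&(h[...,2]>120)
M=wpt(u[mk],v[mk],.026).mean(0)[:2]; C=np.array([.4384,.1366])
print(ln.sum(),c,'line',np.arctan2(w[1],w[0]),'line via C',np.arctan2(*(c-C)[::-1]),'mark',M,np.arctan2(*(M-C)[::-1]))
E
```

```text
psi 1.4057779826574879 [0.43668445 0.1369456  0.19729162] 0.35680657095823365
310 [0.44195744 0.15527731] line 1.4029080329073143 line via C 1.3825819894999813 mark [0.4965778  0.12671145] -0.16836213436403402
```

View pics/w2.png

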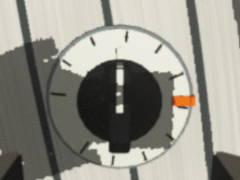

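The crop shows the pointer line vertical at about (120,85) and the orange mark at (183,101), to the right. The dial has turned 40% of the way and 1.57 rad remain. Now the fresh grip.

{"op": "move_arm", "data": {"deltas": [0,0,0.05,0,0,0,1,0,0,0.1,0,0,0,1,0,0,0.13,0,0,0,1,0,0,0.148,0,0,0,1,0,0,0.148,0,0,0,1,0,0,0.148,0,0,0,0.1,0,0,0.148,0,0,0,0.1,0,0,0.148,0,0,0,0.1,0,0,0.148,0,0,0,0.1,0,0,0.148,0,0,0,0.1,0,0,0.148,0,0,0,0.1,0,0,0.148,0,0,0,0.1], "squeeze": 25}}

```text
t: 12.72
tool_pos: [0.4379, 0.1372, 0.0516]
orientation: [-2.397, -2.031, 0.0]
force: [0.1, 0.1, -0.6]
opening: 0.0275
gripper_force: 0.0
```

{"op": "move_arm", "data": {"deltas": [0,0,0,0,0,0,0.1,0,0,0,0,0,0,0.1,0,0,0,0,0,0,0.1]}}

```text
t: 13.1
tool_pos: [0.4384, 0.1371, 0.0517]
orientation: [2.396, 2.03, 0.001]
force: [4.7, -0.2, -4.7]
opening: 0.0176
gripper_force: 25.0
```

{"op": "move_arm", "data": {"deltas": [0,0,0,0,0,0.06,0.1,0,0,0,0,0,0.18,0.1,0,0,0,0,0,0.31,0.1,0,0,0,0,0,0.44,0.1,0,0,0,0,0,0.57,0.1,0,0,0,0,0,0.7,0.1,0,0,0,0,0,0.83,0.1,0,0,0,0,0,0.96,0.1,0,0,0,0,0,1.09,0.1,0,0,0,0,0,1.22,0.1,0,0,0,0,0,1.3,0.1,0,0,0,0,0,1.37,0.1]}}

```text
t: 14.6
tool_pos: [0.4383, 0.1373, 0.0517]
orientation: [-3.141, -0.052, -0.001]
force: [5.0, 0.0, -3.5]
opening: 0.0178
gripper_force: 25.0
```

{"op": "move_arm", "data": {"deltas": [0,0,0,0,0,0.08,0.1,0,0,0,0,0,0.15,0.1,0,0,0,0,0,0.19,0.1,0,0,0,0,0,0.2,0.1,0,0,0,0,0,0.2,0.1]}}

```text
t: 15.22
tool_pos: [0.4382, 0.1373, 0.0517]
orientation: [-3.131, 0.257, -0.001]
force: [4.9, 0.6, -5.0]
opening: 0.0179
gripper_force: 25.0
```

```bash
python3 - <<'E'
from h import *
p,d=grab('scene'); a=cv2.resize(p[190:270,320:430],None,fx=3.6,fy=3.6,interpolation=2)
s=robot.read_state(); R=Ro.from_rotvec(s['orientation']).as_matrix(); print(np.arctan2(R[1,0],R[0,0]),s['tool_pos'],s['opening'])
p,d=grab('wrist'); b=cv2.resize(p[100:340,200:440],(288,288))
cv2.imwrite('pics/g.png',np.hstack([a,b])[...,::-1])
E
```

```text
-0.1635428328962013 [0.43823896 0.13729326 0.05167072] 0.017983782814011706
```

View pics/g.png

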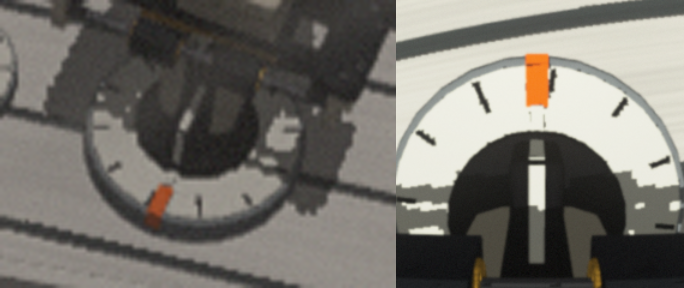

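The wrist crop shows the pointer line at column 537 and the orange mark at column 537, so they are aligned. I'll release and rise.

{"op": "move_arm", "data": {"deltas": [0,0,0,0,0,0,1,0,0,0,0,0,0,1,0,0,0,0,0,0,1,0,0,0,0,0,0,1,0,0,0,0,0,0,1,0,0,-0.03,0,0,0,1,0,0,-0.08,0,0,0,1,0,0,-0.13,0,0,0,1,0,0,-0.148,0,0,0,1,0,0,-0.148,0,0,0,1,0,0,-0.148,0,0,0,1]}}

```text
t: 16.7
tool_pos: [0.4369, 0.137, 0.1975]
orientation: [3.13, -0.258, -0.005]
force: [1.3, 0.5, 0.1]
opening: 0.0927
gripper_force: 0.0
```

```bash
python3 - <<'E'
from h import *
p,d=grab('wrist'); b=cv2.resize(p[120:300,200:440],(400,300))
V=p.max(-1);v,u=np.mgrid[:480,:640]
ln=(abs(u-320)<12)&(v>180)&(v<238)&(V>95); L=wpt(u[ln],v[ln],.071)[:,:2]
c=L.mean(0); w=np.linalg.svd(L-c)[2][0]; w*=np.sign(w[0])
h=cv2.cvtColor(p,cv2.COLOR_RGB2HSV).astype(int); mk=(np.hypot(u-318,v-217)<90)&(h[...,0]>4)&(h[...,0]<16)&(h[...,1]>170)&(h[...,2]>120)
M=wpt(u[mk],v[mk],.026).mean(0)[:2]; C=np.array([.4384,.1368])
print('line',np.arctan2(w[1],w[0]),'mark',np.arctan2(*(M-C)[::-1]))
p,d=grab('scene'); a=cv2.resize(p[140:350,140:420],(400,300)); cv2.imwrite('pics/f.png',np.hstack([a,b])[...,::-1])
p,X,d=cloud('scene'); h=cv2.cvtColor(p,cv2.COLOR_RGB2HSV); m=((h[...,0]<6)|(h[...,0]>174))&(h[...,1]>150)&(abs(X[...,2]-.13)<.012)&(X[...,0]>.55)
print('tote',cv2.minAreaRect(X[m][:,:2].astype(np.float32)),robot.read_state()['dq'])
E
```

```text
line -0.1671117381603757 mark -0.1706430734185003
tote ((0.6644006371498108, -0.12756453454494476), (0.10706222057342529, 0.12059474736452103), 3.7265963554382324) [-4.07252463e-05  7.49808358e-05 -6.83412171e-03  9.05714724e-05
  3.36275691e-03  1.05846428e-03]
```

View pics/f.png

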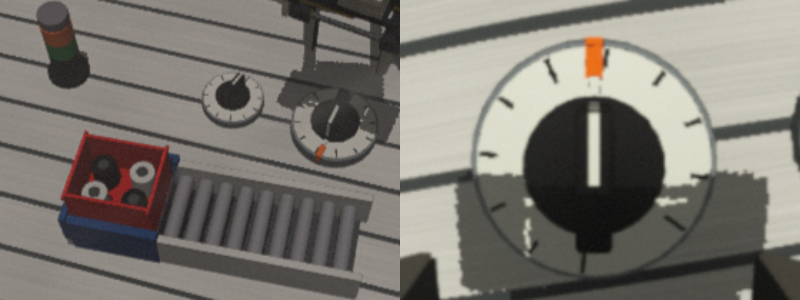

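The left crop shows the tote home in the bay and the beacon untouched. The right crop shows the pointer and mark both at column 594.

```bash
python3 -c "
from plant import robot; print(robot.close_job())"
```

```text
the job is handed in; nothing more can be done
None
```

The job is handed in: the tote was pushed against the end stop until it stalled at about 24 N, and the dial was turned clockwise in two grips (let go at about 40%) to within 0.004 rad of the orange mark, then released; the arm was never near the beacon, screwdriver or valve block.

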